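# Stand the hair grip tin heavy end down on the sloping drainer

## Robot

A 6-joint arm with a two-finger parallel gripper is mounted at the origin on the work surface. World frame = base frame: x ahead of the robot, y to its left, z up, the work surface at z = 0. Lengths are in m, angles in rad, forces in N, time in s.
With the tool pointing down it reaches from about 0.275 to 0.825 m from the base axis. Payload 4.9 kg.
Tool frame: the origin (TCP) lies at the very end of the fingers, on their centre line; the grasp point (between the pads) lies 19 mm behind it; z points along the fingers, y is the direction in which the jaws open and shut (so a half turn about z gives the same grasp; the last joint's range is limited). The gripper opens to 85 mm and grips with 20 to 120 N. Pads are 22 mm wide; open, the fingers measure 114 mm over their backs; the gripper's body (76 mm by 85 mm) begins 54 mm behind the grasp point. The pads swing forward as they close: fully open they stand 13 mm farther back than shut.
Start: joints at [-1.398, 0.326, -0.193, 1.052, 0, 1.437], TCP at [0.166, -0.524, 0.231] pointing down, gripper open.
Joint ranges: [-2.65, 2.65], [-0.97, 1.79], [-1.3, 1.35], [-1.93, 2.1], [-1.47, 1.37], [-3.14, 3.14]. Speed limits (rad/s): [2.57, 2.57, 3.14, 3.14, 3.14, 3.14].

## Interface

Orientations are given as [roll, pitch, yaw] about the fixed x, y, z axes, in that order (R = Rz(yaw) Ry(pitch) Rx(roll)).
In Python, from rig import bot gives the robot as it stands.
- The arm moves only by the tool move_arm, never from a script. Its argument "steps" is text: rows parted by semicolons, each of 4 numbers parted by spaces: the shift along the tool's x, y, z in mm, then the turn about the tool's z in degrees. A call has 1 to 5 rows; each row shifts and turns the commanded pose from where the row before left it, along the tool's axes as they then stand; what a row does not reach is not made up. A row lasts 1/12 s, in which the tool goes at most 41.7 mm and 7.16 degrees, less where a joint would pass 70% of its speed; a pose out of reach is approached as far as the arm can. A call with a gripper value outside its range is refused whole. "jaw" is the closure, from -1 (fully open) to 1 (shut), set as the call begins (left out, the last holds). The fingers move at their own pace and stop on an object; "squeeze" is the grip in N (left out, the last holds). Time passes only in rows, so rows that do not move let the fingers close. It gives the time, the measured TCP pose, the force and the opening at its end, in the units of the state.
- bot.state(): the state, without advancing time (a new reading comes with each control period).
- bot.read_camera(name): name is "scene" or "side" or "wrist"; returns the picture (400x640x3 uint8, red, green, blue); there is no depth.
- bot.camera_info(name): a dict with "mtx" (3x3 intrinsics, pixels), "T" (4x4, takes a point from camera to world coordinates). Camera axes: x right, y down, z forward; pixel columns grow to the right and rows downward; lengths in m; the calibration is good to about 2 mm. A picture is of the moment at which its call begins: read the wrist's pose just before it. camera_info takes no time and is no camera call; for the wrist camera it gives the pose at the moment of the call.
- bot.close_job(): hands the job in, once; it reports no verdict.
The state is a dict: "clock": time; "q": joint angles; "qvel": joint speeds; "joint_torque": joint torques, N m; "ee_pos": TCP position; "orientation": TCP orientation; "wrist_force": force on the tool from outside, world axes, zero at the start; "ft_torque": the same for the moment, N m; "opening": finger opening in m.
Only numpy, scipy, OpenCV 4.12 (cv2) and the standard library are available. Lean on these libraries where they do the work, as an engineer would, in place of code of your own. Each camera call takes 0.05 s, during which the arm holds its last target.

## Task

The closed hair grip tin is loaded at one end only, and it does not show which. Pick the tin up off the sill and see which end dips, then stand it upright on its heavy end, squarely on the sloping rubber pad, and let go so that it stays standing by itself (on its light end it would topple off the slope). Leave the other things on the sill where they are.

Things in the scene. Friction and masses are not known exactly. Their poses are not given: they have to be found in the camera images.
- tin_mid (a point): Centre of the loose aluminium tin with a blue lid, 130 mm long (x axis), 38 wide (y), 38 high (z), latched; starts lying z up, centre 19 mm above the sill. About 0.3 kg, 0.2 of it hidden within 40 mm of one end, +x or -x, changing each start. Held lightly (3 to 6 N) across its width at mid-length, it pivots in the fingers and the heavy end dips; lightly near one end, it pivots to hang nearly upright.
- pad_mid (a point): Centre of the top of a black rubber pad, 120 x 120 mm, on a white enamel wedge fixed to the sill, 24 mm above the sill. z is the pad's normal; the pad slopes 16 degrees (0.28 rad) down towards its x axis; y runs level across the slope. A tin standing on its heavy end stays by friction, its long axis along the pad's normal; on its light end it topples.
- cup: White enamel mug, 80 mm across, 80 mm high, bystander. Origin under its centre.
- bottle: Green glass bottle, 58 mm across, 150 mm high, bystander. Origin under its centre.
- jar: Amber glass jar, 60 mm across, 70 mm high, bystander. Origin under its centre.
- brush: Chrome-backed nail brush, 85 x 34 x 24 mm high, long side along its x, bystander. Origin under its centre.
- comb: Pale wooden comb lying flat, 150 x 33 x 5 mm, long side along its x, bystander. Origin under its centre.
- soap: Blue dish with a bar of yellow soap, 110 x 80 x 30 mm high, bystander. Origin under its centre.
There are look-alikes about, which are no part of the job. Of the things that look like the part that bears tin_mid, take the one that is farthest to the robot's left at the start. Leave any green look-alike of the part that bears pad_mid alone.

How it is judged:
On the way:
1. the tin is picked up off the sill in the fingers (height (world z) of tin_mid above 0.045 m and contact force between the fingers and tin above 0.5 N), for 0.2 s.
At the end, for the whole second after the job is handed in: The tin stands on end on the pad, its long axis within 0.1 rad of the pad's normal, its centre within 40 mm of the pad's middle both down and across the slope and 58 to 72 mm above the pad (so that its whole foot is on the pad), at rest and released. Only heavy end down does it stay so (angle between the x axis of tin_mid and the z axis of pad_mid, either way round below 0.1 rad and x of tin_mid in the frame of pad_mid between -0.04 and 0.04 m and y of tin_mid in the frame of pad_mid between -0.04 and 0.04 m and z of tin_mid in the frame of pad_mid between 0.058 and 0.072 m and linear speed of tin below 0.02 m/s and angular speed of tin below 0.1 rad/s); the robot touches nothing.
It fails at once if a bystander is moved by more than 30 mm (distance of any of cup, bottle, jar, brush, comb, soap from where it was at the start of the episode above 0.03 m).
It also fails if it takes over 64 s, if anything falls off the work surface, if the arm or the gripper's body presses on something with over 40 N, if the wrist force passes 120 N, or if a joint passes its speed limit or range.

## Working session

There is one attempt and no reset: what is moved stays moved. The work goes in short steps, Python scripts to look and compute and a tool call to move; the robot and the scene stay as the last step left them, time stands still between calls to the robot, and variables do not carry over. Pictures are saved under pics/ and viewed, and the job is handed in when it is done.

Besides the shell and the picture viewer there is one more tool, called after "Request:" as name(argument=value, ...) on one line, values as JSON. move_arm: Moves the arm, as the interface text tells. Its arguments: {"type":"object","properties":{"steps":{"type":"string"},"jaw":{"type":"number"},"squeeze":{"type":"number"}},"required":["steps"]}

```bash
ls; mkdir -p pics; python3 - <<'E'
from rig import bot
import cv2
print(bot.state())
for n in ["scene","side","wrist"]:
    i=bot.camera_info(n);print(n,i["mtx"],i["T"])
    cv2.imwrite(f"pics/{n}0.png",bot.read_camera(n)[:,:,::-1])
E
```

```text
pics
{'clock': 0.0, 'q': array([-1.39821868e+00,  3.26934751e-01, -1.93612659e-01,  1.05196614e+00,
       -9.79619577e-06,  1.43660717e+00]), 'qvel': array([ 1.01690914e-03,  4.00814525e-04,  5.84684037e-04,  4.73173208e-05,
       -4.66532925e-04,  1.59130143e-05]), 'joint_torque': array([-6.54362302e-04, -4.43392181e+01,  2.62444961e+01,  1.52078125e-02,
       -2.29535990e-04,  3.77103447e-06]), 'ee_pos': array([ 0.16600058, -0.52373914,  0.23049587]), 'orientation': array([-3.13988956e+00, -2.20033148e-04,  3.06766624e-01]), 'wrist_force': array([ 0.44856131, -0.22837697,  0.26370136]), 'ft_torque': array([-0.01377208,  0.03341438, -0.00056878]), 'opening': 0.0853668726788174}
scene [[495.6380393    0.         321.77718711]
 [  0.         495.6380393  202.34868619]
 [  0.           0.           1.        ]] [[-1.80227498e-01  6.40877006e-01 -7.46186781e-01  1.52922130e+00]
 [ 9.83624945e-01  1.17524859e-01 -1.36637751e-01  1.33839972e-01]
 [ 1.27503343e-04 -7.58593811e-01 -6.51563821e-01  9.39298811e-01]
 [ 0.00000000e+00  0.00000000e+00  0.00000000e+00  1.00000000e+00]]
side [[404.18421885   0.         315.70838987]
 [  0.         404.18421885 198.78894027]
 [  0.           0.           1.        ]] [[-0.94867593 -0.15672571  0.27468352  0.205686  ]
 [-0.31611516  0.49528992 -0.80917186  0.77467179]
 [-0.00922994 -0.85447349 -0.519413    0.60630157]
 [ 0.          0.          0.          1.        ]]
wrist [[276.89251304   0.         319.6337101 ]
 [  0.         276.89251304 199.6295567 ]
 [  0.           0.           1.        ]] [[ 3.02213344e-01 -9.08765419e-01 -2.87771625e-01  2.38984255e-01]
 [-9.53240272e-01 -2.88201714e-01 -9.09546901e-02 -5.00999542e-01]
 [-2.79798616e-04  3.01803223e-01 -9.53370199e-01  3.72994478e-01]
 [ 0.00000000e+00  0.00000000e+00  0.00000000e+00  1.00000000e+00]]
```

View pics/scene0.png

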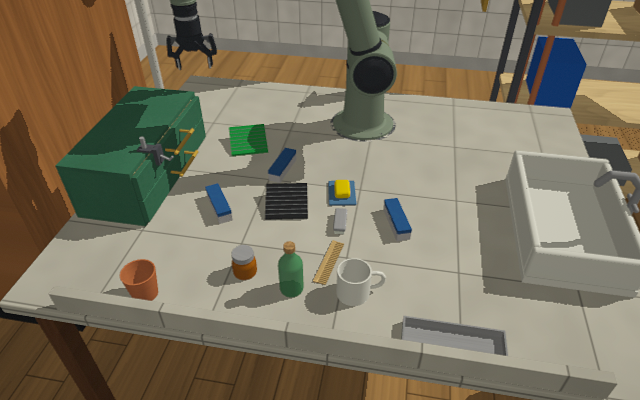

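View pics/side0.png

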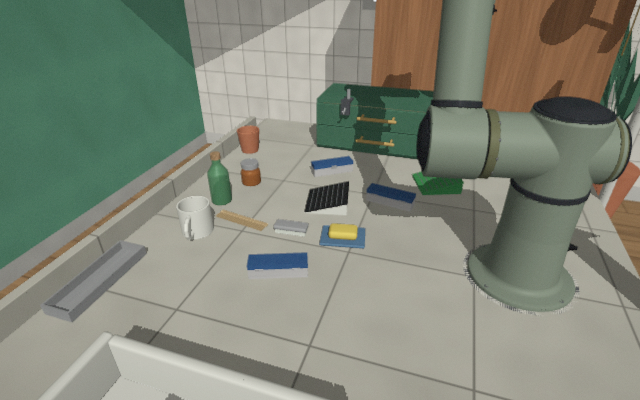

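View pics/wrist0.png

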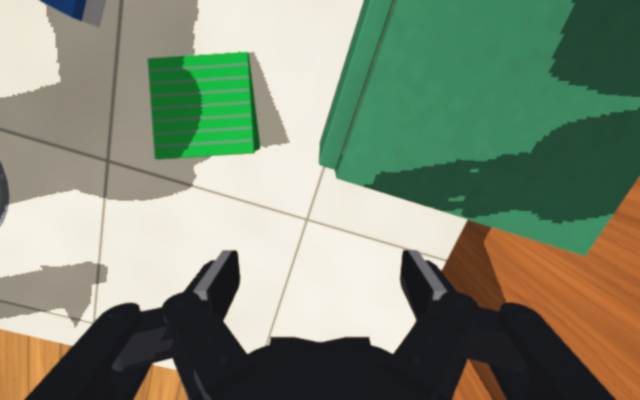

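Candidates for the tin in the scene view are blue-lidded boxes at (218,200), (282,161) and (397,215). Image right is world +y, the robot's left, so I choose (397,215). Candidates for the pad are black (286,200) and green (248,139). I choose the black one.

```bash
python3 - <<'E'
import cv2,numpy as np
a=cv2.imread("pics/scene0.png");b=cv2.imread("pics/side0.png")
A=cv2.resize(a[170:250,370:430],None,fx=6,fy=6,interpolation=2)  # tin 360x480
B=cv2.resize(a[170:230,250:320],None,fx=6,fy=6,interpolation=2) # 420x360
C=np.zeros((480,790,3),np.uint8);C[:,:360]=A;C[:360,370:790]=B
cv2.imwrite("pics/c1.png",C)
A=cv2.resize(b[240:290,235:320],None,fx=6,fy=6,interpolation=2)  # 510x300
B=cv2.resize(b[175:220,295:360],None,fx=6,fy=6,interpolation=2) # 390x270
C=np.zeros((590,510,3),np.uint8);C[:300]=A;C[310:580,:390]=B
cv2.imwrite("pics/c2.png",C)
E
```

```text
(no output)
```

View pics/c1.png

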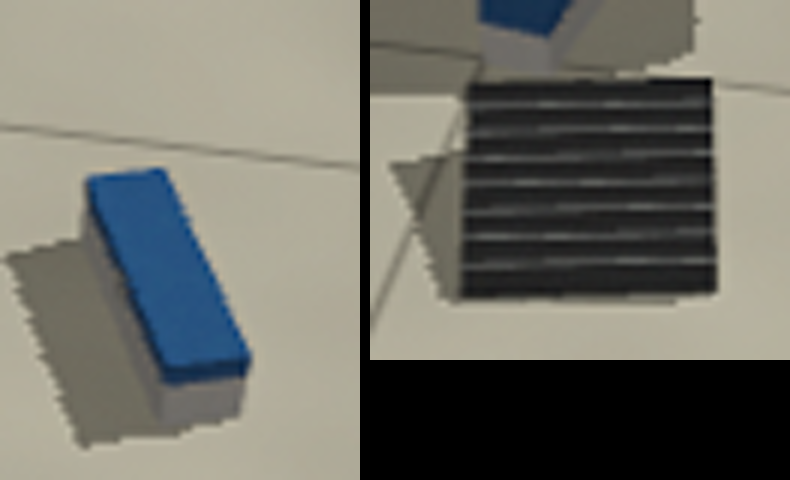

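View pics/c2.png

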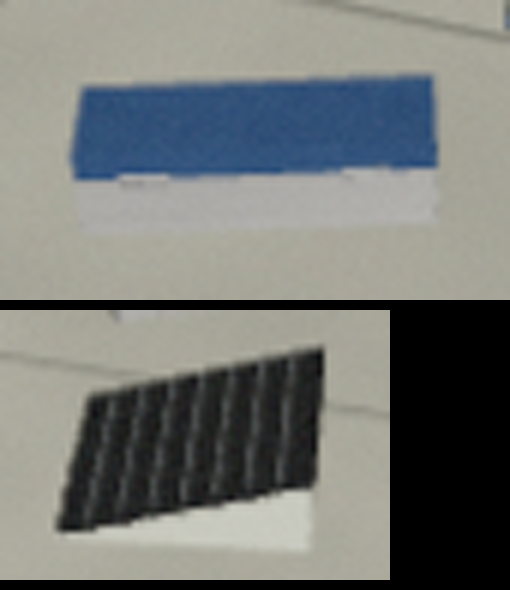

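```bash
cat > h.py <<'E'
import numpy as np
from rig import bot
def w(name,px,z):
    i=bot.camera_info(name);K=i["mtx"];T=i["T"]
    d=T[:3,:3]@np.linalg.solve(K,[px[0],px[1],1]);o=T[:3,3]
    return o+d*(z-o[2])/d[2]
E
python3 - <<'E'
from h import *
np.set_printoptions(precision=4,suppress=True)
def rep(t,P):
    P=np.array(P);print(t,P.mean(0));print(P)
    for i in range(4):
        e=P[(i+1)%4]-P[i];print(np.linalg.norm(e),np.degrees(np.arctan2(e[1],e[0])))
rep("tin scene",[w("scene",p,.038) for p in [(384.5,200),(397.2,198.3),(411.3,229.7),(397.5,231.7)]])
rep("tin side",[w("side",p,.038) for p in [(248.3,254.7),(307.2,252.7),(307.8,267.5),(247.2,269.7)]])
rep("pad scene",[w("scene",p,z) for p,z in [((266.2,183.8),.0405),((307,183),.0405),((307.7,218.7),.0075),((265.3,219.5),.0075)]])
rep("pad side",[w("side",p,z) for p,z in [((310,189.2),.0075),((348.8,181.2),.0405),((347.5,204.5),.0405),((304.7,211.7),.0075)]])
E
```

```text
tin scene [0.5092 0.1557 0.038 ]
[[0.4553 0.1162 0.038 ]
 [0.4415 0.1507 0.038 ]
 [0.563  0.1956 0.038 ]
 [0.5771 0.1605 0.038 ]]
0.0372389790590795 111.84210437719089
0.12951909125368669 20.274275441826394
0.03782283547423698 -68.1248361143431
0.12955819299104118 -159.98356641943946
tin side [0.5028 0.1598 0.038 ]
[[0.5731 0.16   0.038 ]
 [0.4514 0.1137 0.038 ]
 [0.4337 0.1599 0.038 ]
 [0.5529 0.2056 0.038 ]]
0.1302346562286594 -159.15466353620977
0.04951259650765007 110.9289292215737
0.1276474131190131 20.94890956150999
0.049814344610221405 -66.0940702400735
pad scene [ 0.4925 -0.1578  0.024 ]
[[ 0.4476 -0.2286  0.0405]
 [ 0.4225 -0.1126  0.0405]
 [ 0.5377 -0.0875  0.0075]
 [ 0.5622 -0.2025  0.0075]]
0.11869825054850949 102.19924167729722
0.12248886214132895 12.31391403023907
0.1175737875266381 -78.01068671963513
0.1220814259434346 -167.13713009454392
pad side [ 0.4865 -0.1559  0.024 ]
[[ 0.5558 -0.2051  0.0075]
 [ 0.4445 -0.2288  0.0405]
 [ 0.416  -0.1046  0.0405]
 [ 0.5295 -0.0852  0.0075]]
0.1185600990523106 -167.95758786730778
0.12746963131992842 102.89556198338121
0.11975609527293019 9.66280675310461
0.12267804171268216 -77.60610082143549
```

Request:
move_arm(steps="26 -27 0 -0.5;26 -27 0 -0.5;26 -27 0 -0.5;26 -27 0 -0.5;26 -27 0 -0.5", jaw=-1)

```text
clock: 0.57
ee_pos: [0.2466, -0.3532, 0.2309]
orientation: [-3.141, -0.0, 0.35]
wrist_force: [2.1, -0.1, 0.7]
opening: 0.0855
```

Request:
move_arm(steps="26 -27 0 0;26 -27 0 0;26 -27 0 0;26 -27 0 0;26 -27 0 0")

```text
clock: 0.98
ee_pos: [0.3222, -0.1818, 0.2313]
orientation: [3.141, -0.0, 0.35]
wrist_force: [1.3, -0.2, -0.1]
opening: 0.0855
```

Request:
move_arm(steps="26 -27 0 0;26 -27 0 0;26 -27 0 0;26 -27 0 0;26 -27 0 0")

```text
clock: 1.4
ee_pos: [0.3981, -0.0102, 0.2314]
orientation: [3.141, -0.0, 0.351]
wrist_force: [0.9, -0.8, 1.0]
opening: 0.0855
```

Request:
move_arm(steps="26 -27 0 0;26 -27 0 0;26 -27 0 0;26 -27 0 0;0 0 0 0")

```text
clock: 1.82
ee_pos: [0.4606, 0.1302, 0.2312]
orientation: [-3.14, -0.003, 0.357]
wrist_force: [-0.4, -1.2, -0.4]
opening: 0.0856
```

```bash
python3 - <<'E'
from h import *
import cv2
s=bot.state();i=bot.camera_info("wrist");np.savez("w1.npz",K=i["mtx"],T=i["T"])
cv2.imwrite("pics/w1.png",bot.read_camera("wrist")[:,:,::-1]);print(s["ee_pos"],s["orientation"])
E
```

```text
[0.46057712 0.13016839 0.23115541] [-3.13980624e+00 -2.75009861e-03  3.56954553e-01]
```

View pics/w1.png

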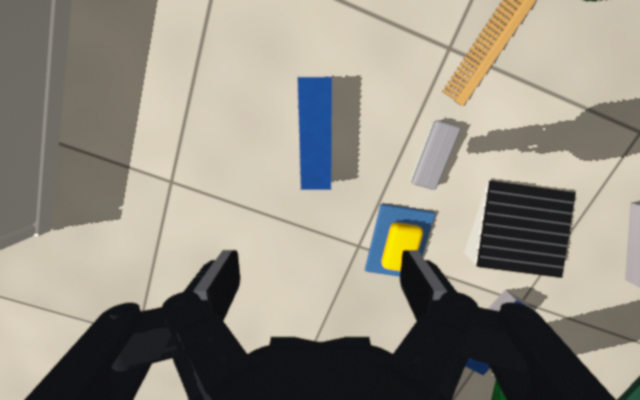

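```bash
cat >> h.py <<'E'
def wi(f,px,z):
    i=np.load(f);K=i["K"];T=i["T"]
    d=T[:3,:3]@np.linalg.solve(K,[px[0],px[1],1]);o=T[:3,3]
    return o+d*(z-o[2])/d[2]
def rep(t,P):
    P=np.array(P);print(t,P.mean(0))
    for i in range(4):
        e=P[(i+1)%4]-P[i];print(np.linalg.norm(e),np.degrees(np.arctan2(e[1],e[0])))
E
python3 - <<'E'
from h import *
rep("tin",[wi("w1.npz",p,.038) for p in [(298,78),(330,76),(331,189),(301,189)]])
rep("pad",[wi("w1.npz",p,z) for p,z in [((490,180),.0075),((576,191),.0075),((563,276),.0405),((477,266),.0405)]])
E
```

```text
tin [0.50496627 0.15240405 0.038     ]
0.03577673843163397 -66.24905713375318
0.1304698076336584 -158.34208019879586
0.037673089499533886 110.47266467687577
0.12839813529827176 20.804615411816894
pad [ 0.48945497 -0.16156538  0.024     ]
0.12180264765692934 -76.82792421967949
0.11834098605430948 -167.5598167006607
0.12231811264729539 103.13523636433955
0.11827291703747954 12.17967227382202
```

Request:
move_arm(steps="25 -3 20 0;26 -3 30 0;0 0 30 0;0 0 30 0;0 0 30 0")

```text
clock: 2.28
ee_pos: [0.5039, 0.1473, 0.0898]
orientation: [3.141, 0.001, 0.35]
wrist_force: [0.2, 0.0, -0.0]
opening: 0.0858
```

Request:
move_arm(steps="0 0 20 0;0 0 20 0;0 0 20 0;0 0 12 0;0 0 10 0")

```text
clock: 2.7
ee_pos: [0.503, 0.1469, 0.0079]
orientation: [-3.141, 0.003, 0.349]
wrist_force: [-0.3, -0.0, 1.4]
opening: 0.0853
```

Request:
move_arm(steps="0 0 3 0;0 0 0 0;0 0 0 0")

```text
clock: 2.95
ee_pos: [0.5047, 0.1479, 0.0068]
orientation: [3.141, -0.001, 0.35]
wrist_force: [0.2, 0.0, 0.2]
opening: 0.0856
```

Request:
move_arm(steps="4 -5 2 -0.7;0 0 0 0")

```text
clock: 3.12
ee_pos: [0.5076, 0.1551, 0.0051]
orientation: [-3.142, -0.002, 0.364]
wrist_force: [0.4, 0.0, 1.9]
opening: 0.0858
```

Request:
move_arm(steps="0 0 0 0;0 0 0 0;0 0 0 0;0 0 0 0;0 0 0 0", jaw=1, squeeze=5)

```text
clock: 3.53
ee_pos: [0.5065, 0.1542, 0.0045]
orientation: [3.141, -0.0, 0.363]
wrist_force: [1.1, -0.1, 2.6]
opening: 0.0375
```

Request:
move_arm(steps="0 0 0 0;0 0 -4 0;0 0 -6 0;0 0 -8 0;0 0 -10 0")

```text
clock: 3.95
ee_pos: [0.5057, 0.1541, 0.0325]
orientation: [-3.141, 0.001, 0.363]
wrist_force: [-0.0, -0.5, -3.8]
opening: 0.0381
```

Request:
move_arm(steps="0 0 -10 0;0 0 -10 0;0 0 -10 0;0 0 -6 0;0 0 -2 0")

```text
clock: 4.37
ee_pos: [0.5073, 0.1544, 0.072]
orientation: [3.141, -0.002, 0.363]
wrist_force: [0.5, -0.2, -2.7]
opening: 0.0375
```

```bash
cat >> h.py <<'E'
def snap(n,k,crop=None,f=1):
    import cv2
    i=bot.camera_info(n);np.savez(f"{k}.npz",K=i["mtx"],T=i["T"])
    a=bot.read_camera(n)[:,:,::-1]
    if crop: a=a[crop[1]:crop[3],crop[0]:crop[2]]
    cv2.imwrite(f"pics/{k}.png",cv2.resize(a,None,fx=f,fy=f,interpolation=2))
E
python3 -c "
from h import *
snap('side','s2',(180,180,400,330),3);snap('wrist','w2')
s=bot.state();print(s)"
```

```text
{'clock': 4.4667, 'q': array([ 1.56200536e-01,  4.53801737e-01, -4.58747163e-01,  6.57058791e-01,
        3.52880683e-05,  2.93513052e+00]), 'qvel': array([ 2.75478732e-05,  1.55414415e-02, -1.34157395e-02, -1.00372339e-02,
       -7.82432156e-04,  5.06612209e-04]), 'joint_torque': array([ 2.51057994e-02, -4.75557303e+01,  2.17645490e+01,  2.23487969e-01,
       -2.14751379e-02, -2.14779666e-04]), 'ee_pos': array([0.50672281, 0.15431837, 0.07091218]), 'orientation': array([ 3.14138352e+00, -1.17062589e-03,  3.62662812e-01]), 'wrist_force': array([ 0.21317111,  0.69973411, -3.00613362]), 'ft_torque': array([ 0.01869402, -0.08500822,  0.0174483 ]), 'opening': 0.03760113442700989}
```

View pics/s2.png

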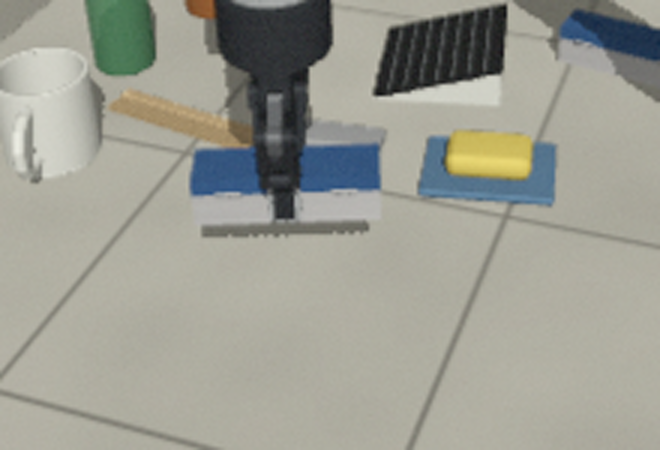

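View pics/w2.png

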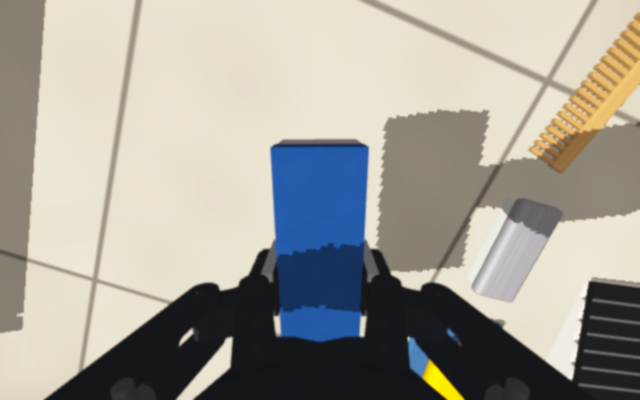

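Request:
move_arm(steps="0 0 0 0;0 0 0 0;0 0 0 0;0 0 0 0;0 0 0 0", squeeze=3)

```text
clock: 4.88
ee_pos: [0.5061, 0.1542, 0.0699]
orientation: [-3.141, 0.001, 0.363]
wrist_force: [-0.8, 0.4, -3.5]
opening: 0.0377
```

```bash
python3 -c "
from h import *
snap('side','s3',(180,180,400,330),3)
s=bot.state();print(s['wrist_force'],s['ft_torque'],s['opening'])"
```

```text
[ 0.04007916  0.49308338 -3.75643489] [ 0.03947722 -0.06894406 -0.03016587] 0.03812067023820346
```

View pics/s3.png

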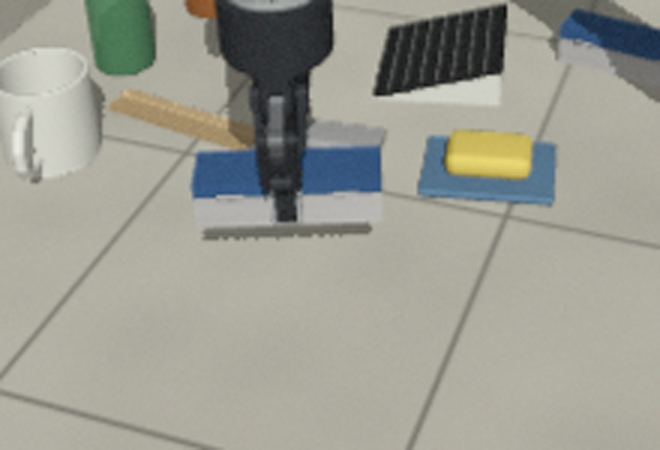

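Request:
move_arm(steps="0 0 10 0;0 0 10 0;0 0 10 0;0 0 5 0;0 0 0 0", jaw=1, squeeze=3)

```text
clock: 5.35
ee_pos: [0.5046, 0.154, 0.0332]
orientation: [-3.141, 0.004, 0.363]
wrist_force: [-0.0, -0.4, -4.0]
opening: 0.0378
```

```bash
python3 -c "
from h import *
snap('side','s4',(180,180,400,330),3)
s=bot.state();print(s['wrist_force'],s['ft_torque'],s['opening'],s['ee_pos'])"
```

```text
[-1.03886356 -0.56330274 -2.96676873] [ 0.0425672  -0.11207139 -0.04009201] 0.03760985235223134 [0.50522968 0.15405247 0.03402532]
```

View pics/s4.png

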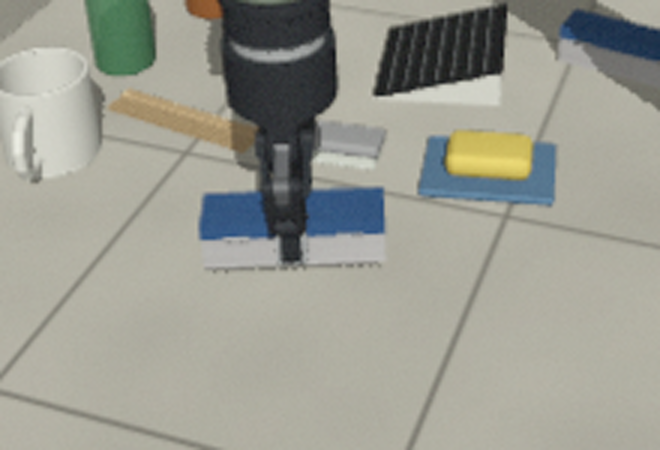

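Request:
move_arm(steps="0 0 10 0;0 0 4 0;0 0 0 0;0 0 0 0", jaw=0.15)

```text
clock: 5.73
ee_pos: [0.506, 0.1542, 0.021]
orientation: [-3.141, 0.001, 0.363]
wrist_force: [1.5, 0.6, -4.0]
opening: 0.0376
```

```bash
python3 -c "
from h import *
snap('side','s5',(180,180,400,330),3)
s=bot.state();print(s['wrist_force'],s['ft_torque'],s['opening'],s['ee_pos'])"
```

```text
[-0.3837217   0.37390925 -3.16309414] [ 0.07782521 -0.04529931  0.00694197] 0.03812825580976543 [0.50630285 0.15424056 0.02125793]
```

View pics/s5.png

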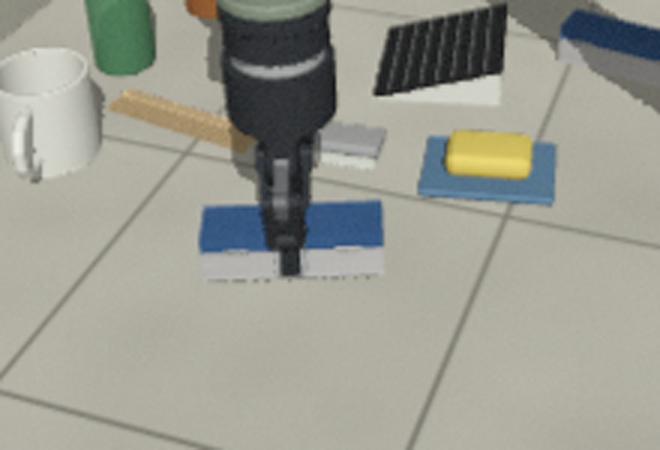

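Request:
move_arm(steps="0 0 0 0;0 0 0 0;0 0 0 0", jaw=0.12)

```text
clock: 6.03
ee_pos: [0.5066, 0.1543, 0.0216]
orientation: [3.141, -0.001, 0.363]
wrist_force: [-0.4, -1.0, -3.5]
opening: 0.0377
```

```bash
python3 -c "
from h import *
snap('side','s6',(180,180,400,330),3)
s=bot.state();print(s['wrist_force'],s['ft_torque'],s['opening'],s['ee_pos'])"
```

```text
[ 0.09860672 -0.0644687  -3.99452406] [ 0.0182326  -0.06802092  0.00755527] 0.037967734460652366 [0.50655111 0.15428243 0.02156699]
```

View pics/s6.png

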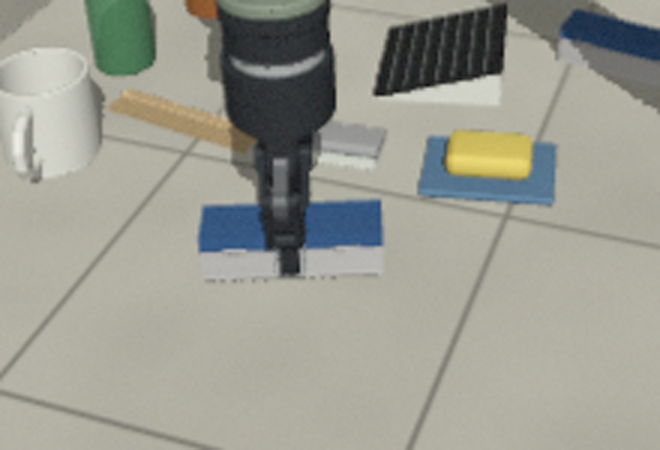

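Request:
move_arm(steps="0 0 0 0;0 0 0 0;0 0 0 0;0 0 0 0", jaw=0.1)

```text
clock: 6.42
ee_pos: [0.5066, 0.1543, 0.0216]
orientation: [3.141, -0.001, 0.363]
wrist_force: [0.2, 0.8, 0.3]
opening: 0.0385
```

```bash
python3 -c "
from h import *
snap('side','s7',(180,180,400,330),3)
s=bot.state();print(s['wrist_force'],s['ft_torque'],s['opening'],s['ee_pos'])"
```

```text
[-0.53577841  0.57862867  0.45672989] [ 0.02267318 -0.00909853  0.01349516] 0.03814244783311478 [0.50660669 0.15424892 0.02153777]
```

View pics/s7.png

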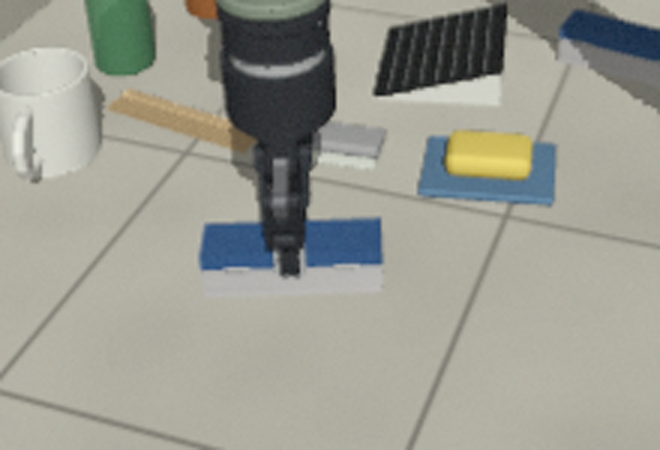

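Request:
move_arm(steps="0 0 0 0;25 0 10 0;25 0 7 0;0 0 0 0", jaw=-0.4)

```text
clock: 6.8
ee_pos: [0.5575, 0.1732, 0.0039]
orientation: [3.141, -0.005, 0.363]
wrist_force: [0.1, -0.5, 1.2]
opening: 0.0597
```

Request:
move_arm(steps="0 0 0 0;0 0 0 0;0 0 0 0;0 0 0 0", jaw=1, squeeze=4)

```text
clock: 7.13
ee_pos: [0.5522, 0.1717, 0.0043]
orientation: [-3.141, 0.001, 0.363]
wrist_force: [0.9, -0.2, -3.2]
opening: 0.0378
```

Request:
move_arm(steps="0 0 0 0;0 0 -5 0;0 0 -10 0;0 0 -15 0;0 0 -15 0")

```text
clock: 7.55
ee_pos: [0.5525, 0.1719, 0.0501]
orientation: [-3.141, 0.001, 0.363]
wrist_force: [-0.3, 1.1, -2.7]
opening: 0.0379
```

```bash
python3 -c "
from h import *
snap('side','s8',(180,180,400,330),3)
s=bot.state();print(s['wrist_force'],s['ft_torque'],s['opening'],s['ee_pos'])"
```

```text
[ 0.51091021  0.26402908 -0.51874864] [ 0.12401597 -0.30208575  0.01038489] 0.037390393276499116 [0.55474314 0.17238578 0.05336195]
```

View pics/s8.png

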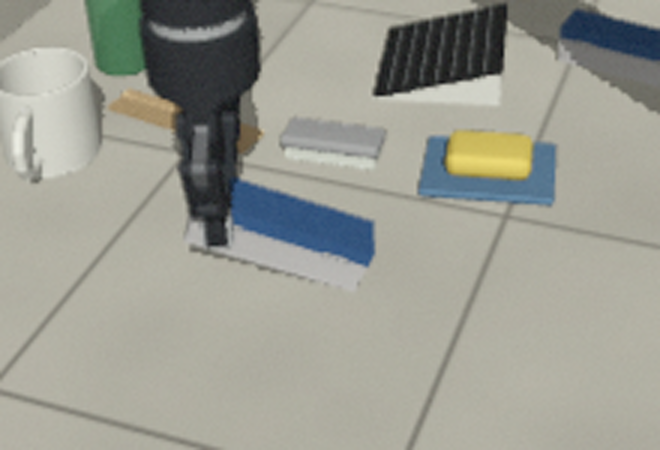

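Request:
move_arm(steps="0 0 -15 0;0 0 -15 0;0 0 -15 0;0 0 -15 0;0 0 -15 0")

```text
clock: 8.02
ee_pos: [0.5528, 0.1719, 0.1252]
orientation: [-3.142, 0.0, 0.363]
wrist_force: [0.3, 0.5, -3.6]
opening: 0.0377
```

Request:
move_arm(steps="0 0 -15 0;0 0 -10 0;0 0 0 0;0 0 0 0;0 0 0 0")

```text
clock: 8.43
ee_pos: [0.5524, 0.1719, 0.1484]
orientation: [-3.141, 0.001, 0.363]
wrist_force: [-0.4, 0.4, -2.9]
opening: 0.0378
```

```bash
python3 -c "
from h import *
snap('side','s9',(180,150,400,300),3)
s=bot.state();print(s['wrist_force'],s['ft_torque'],s['opening'],s['ee_pos'])"
```

```text
[-0.38154883  0.71676077 -3.42296584] [ 0.0445323  -0.13296678 -0.0342914 ] 0.03733242445745984 [0.55225364 0.1718124  0.14818154]
```

View pics/s9.png

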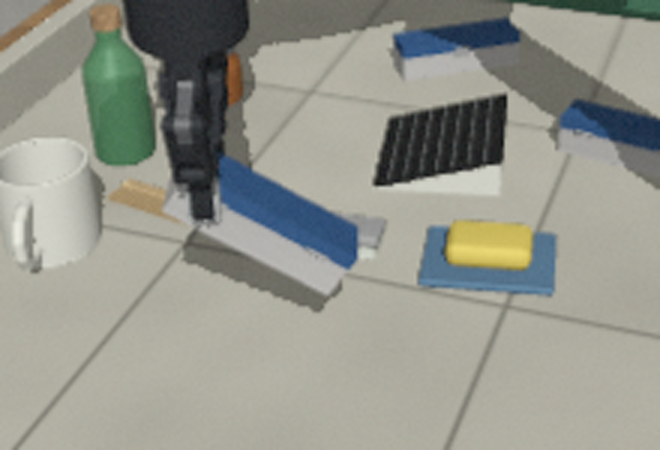

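Request:
move_arm(steps="0 0 0 0;0 0 0 0;0 0 0 0;0 0 0 0;0 0 0 0", squeeze=3)

```text
clock: 8.9
ee_pos: [0.553, 0.1719, 0.149]
orientation: [-3.142, 0.0, 0.363]
wrist_force: [-0.8, 0.6, -2.9]
opening: 0.0377
```

```bash
python3 -c "
from h import *
snap('side','s10',(180,150,400,300),3)
s=bot.state();print(s['wrist_force'],s['ft_torque'],s['opening'],s['ee_pos'])"
```

```text
[-0.17335675 -0.27415963 -2.73483607] [ 0.11876539 -0.19353614 -0.03756638] 0.038194867853549745 [0.55304587 0.17196346 0.14916075]
```

View pics/s10.png

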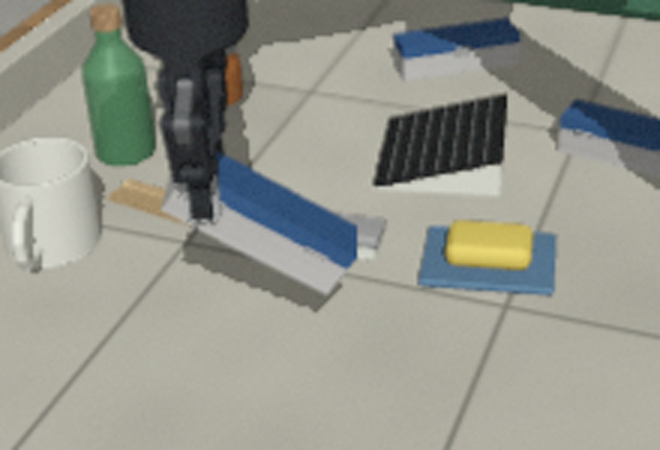

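```bash
cat >> h.py <<'E'
from scipy.optimize import least_squares
def proj(f,P):
    i=np.load(f);T=np.linalg.inv(i["T"]);p=(T[:3,:3]@P+T[:3,3]);p=i["K"]@p;return p[:2]/p[2]
# tin model: yaw, t=tilt of long axis above horizontal (light end +x up); body corner in tin frame
def corner(c,yaw,t,lx,ly,lz):
    ux=np.array([np.cos(yaw)*np.cos(t),np.sin(yaw)*np.cos(t),np.sin(t)])
    uy=np.array([-np.sin(yaw),np.cos(yaw),0]);uz=np.cross(ux,uy)
    return c+lx*ux+ly*uy+lz*uz
def fit(f,obs,yaw,tcp,t0,freey=False):
    ex=np.array([np.cos(yaw),np.sin(yaw),0]);ey=np.array([-np.sin(yaw),np.cos(yaw),0])
    def cen(p): return np.array(tcp)+p[0]*ex+np.array([0,0,p[1]])+(p[3]*ey if freey else 0)
    def r(p): return np.concatenate([proj(f,corner(cen(p),yaw,p[2],*l))-np.array(px) for l,px in obs])
    s=least_squares(r,[-.04,0,t0]+([0] if freey else []));return s.x,cen(s.x),s.fun
E
python3 - <<'E'
from h import *
np.set_printoptions(precision=4,suppress=True)
L=.065;h=.019
x,c,f=fit("s10.npz",[((-L,h,h),(298,238.7)),((-L,h,-h),(287,248.7)),((-L,-h,h),(299,224.3)),((L,h,-h),(235,221.5))],.363,[.553,.172,.149],.5)
print(x,np.degrees(x[2]),c,f)
print("low corner",corner(c,.363,x[2],-L,0,-h))
E
```

```text
[-0.035  -0.0166  0.6293] 36.05386685781717 [0.5203 0.1596 0.1324] [ 0.6394 -1.5723  1.3734  0.6314 -0.4548  2.1224 -1.4877 -0.9184]
low corner [0.4816 0.1449 0.0788]
```

```bash
python3 - <<'E'
from h import *
np.set_printoptions(precision=3,suppress=True)
for n,p in [("bottle",(291,293)),("jar",(244,275)),("cup",(353,300)),("comb near",(320,280)),("comb far",(340,245)),("tin2",(218,215))]: print(n,w("scene",p,0))
E
```

```text
bottle [ 0.795 -0.076  0.   ]
jar [ 0.761 -0.203  0.   ]
cup [0.789 0.073 0.   ]
comb near [ 0.743 -0.015  0.   ]
comb far [0.615 0.015 0.   ]
tin2 [ 0.56  -0.342 -0.   ]
```

Request:
move_arm(steps="0 3 -3 3;0 0 0 3;0 0 0 2.5;-3 10 0 0;-3 15 0 0", squeeze=5)

```text
clock: 9.37
ee_pos: [0.5533, 0.1437, 0.1522]
orientation: [-3.142, 0.0, 0.218]
wrist_force: [-0.1, -0.4, -3.3]
opening: 0.0379
```

Request:
move_arm(steps="-3 20 0 0;-3 20 0 0;-3 20 0 0;-3 20 0 0;-3 20 0 0")

```text
clock: 9.78
ee_pos: [0.5599, 0.0409, 0.1523]
orientation: [3.141, 0.0, 0.215]
wrist_force: [-0.1, -0.5, -3.0]
opening: 0.0381
```

Request:
move_arm(steps="-3 22 0 0;-3 22 0 0;-3 22 0 0;-3 22 0 0;-3 22 0 0")

```text
clock: 10.2
ee_pos: [0.5685, -0.0699, 0.1523]
orientation: [3.141, 0.0, 0.215]
wrist_force: [0.8, 0.5, -4.0]
opening: 0.0379
```

Request:
move_arm(steps="-3 22 0 0;-2 20 0 0;0 15 0 0;0 10 0 0;0 4 0 0")

```text
clock: 10.62
ee_pos: [0.5794, -0.1402, 0.1523]
orientation: [3.141, -0.0, 0.213]
wrist_force: [-0.4, 0.7, -2.9]
opening: 0.0379
```

```bash
python3 -c "
from h import *
snap('side','s11',(250,110,400,230),5)
snap('scene','p11',(230,100,370,240),4)
s=bot.state();print(s['wrist_force'],s['ft_torque'],s['opening'],s['ee_pos'],s['orientation'])"
```

```text
[-0.34674898  1.25229381 -3.23763583] [ 0.11885352 -0.13892471 -0.01581865] 0.03777663999064948 [ 0.57916131 -0.13883733  0.15214895] [-3.14115877e+00  1.30115901e-05  2.13917906e-01]
```

View pics/s11.png

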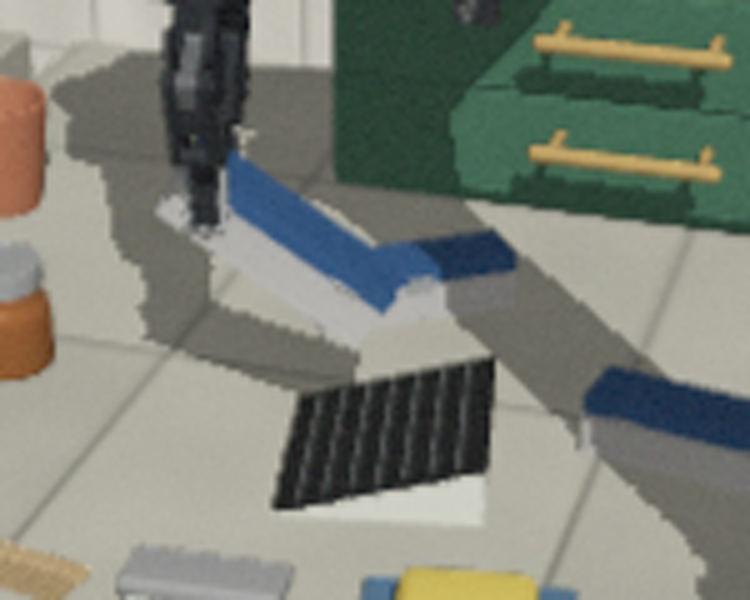

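View pics/p11.png

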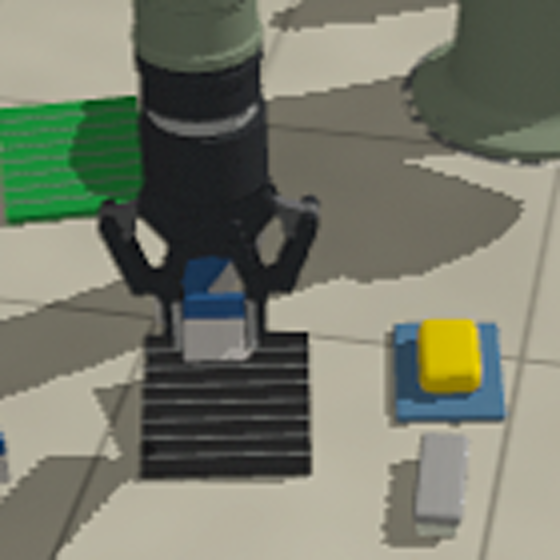

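Request:
move_arm(steps="0 0 12 0;0 0 15 0;0 0 15 0;0 0 8 0;0 0 3 0")

```text
clock: 11.13
ee_pos: [0.5779, -0.137, 0.0977]
orientation: [-3.14, 0.002, 0.216]
wrist_force: [0.2, 0.3, -3.0]
opening: 0.0377
```

Request:
move_arm(steps="0 0 3 0;0 0 2 0;0 0 0 0")

```text
clock: 11.38
ee_pos: [0.5794, -0.1384, 0.0946]
orientation: [3.141, -0.0, 0.215]
wrist_force: [-0.5, -1.0, -2.6]
opening: 0.038
```

Request:
move_arm(steps="0 0 3 0;0 0 2 0;0 0 0 0")

```text
clock: 11.63
ee_pos: [0.579, -0.1386, 0.0891]
orientation: [-3.142, 0.0, 0.214]
wrist_force: [0.7, -0.1, -3.3]
opening: 0.0378
```

Request:
move_arm(steps="0 0 2 0;0 0 2 0;0 0 0 0")

```text
clock: 11.88
ee_pos: [0.5806, -0.1386, 0.0863]
orientation: [3.141, -0.003, 0.214]
wrist_force: [2.1, 2.0, 3.6]
opening: 0.0376
```

```bash
python3 -c "
from h import *
snap('side','s12',(250,110,400,230),5)
s=bot.state();print(s['wrist_force'],s['ft_torque'],s['opening'],s['ee_pos'],s['orientation'])"
```

```text
[1.91395664 1.95063056 3.63181459] [ 0.36883739 -0.43761098 -0.02952337] 0.03775215341275559 [ 0.58056769 -0.13862576  0.08634217] [ 3.14080344e+00 -2.91739896e-03  2.14437551e-01]
```

View pics/s12.png

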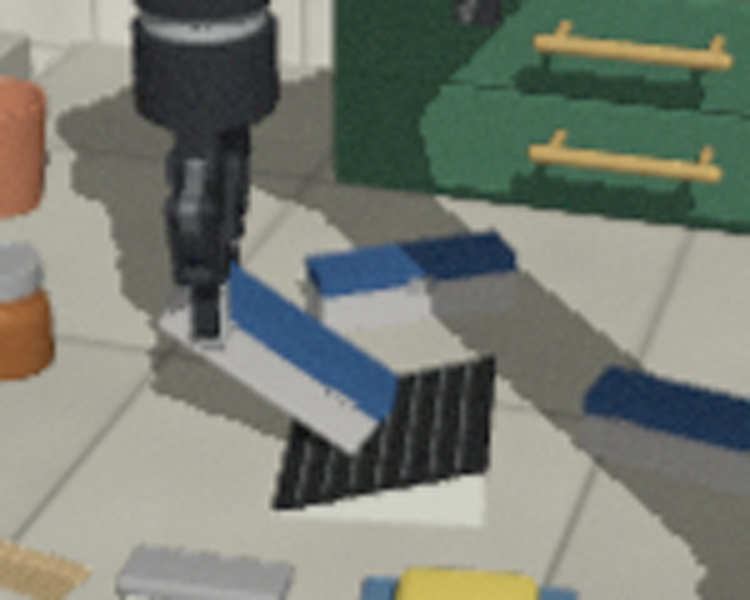

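```bash
python3 - <<'E'
from h import *
np.set_printoptions(precision=4,suppress=True)
L=.065;h=.019
x,c,f=fit("s12.npz",[((-L,h,h),(328.3,194.2)),((-L,h,-h),(320.6,201)),((-L,-h,h),(330,185.6)),((L,h,-h),(282,174.4))],.2147,[.5806,-.1386,.0863],.6)
print(x,np.degrees(x[2]),c,f)
P=corner(c,.2147,x[2],-L,0,-h);print("low corner",P)
d=P-[.490,-.159,.024];ex=np.array([.977,.213,0]);t=np.radians(16)
px=ex*np.cos(t)-np.array([0,0,np.sin(t)]);pz=ex*np.sin(t)+np.array([0,0,np.cos(t)])
print(d@px,d@[-.213,.977,0],d@pz)
E
```

```text
[-0.037  -0.0167  0.6676] 38.251864426463236 [ 0.5445 -0.1465  0.0696] [ 0.3152 -1.3441 -0.4862  0.7007 -0.3124  0.457   0.4664  0.1807]
low corner [ 0.5061 -0.1548  0.0144]
0.018612626228643514 0.0006296083764510481 -0.004627417977468424
```

Request:
move_arm(steps="-5 0 -3 0;-5 0 -3.6 0;-5 0 -3 0;-6 0 -3.2 0;0 0 0 0", squeeze=3)

```text
clock: 12.35
ee_pos: [0.5591, -0.1433, 0.0996]
orientation: [3.141, -0.003, 0.214]
wrist_force: [2.7, 1.4, 6.3]
opening: 0.0378
```

```bash
python3 -c "
from h import *
snap('side','s13',(250,110,400,230),5)
s=bot.state();print(s['wrist_force'],s['ft_torque'],s['opening'],s['ee_pos'],s['orientation'])"
```

```text
[2.74624215 2.65159906 7.94762215] [ 0.57507971 -0.41661849 -0.13033403] 0.03771060850421354 [ 0.55929658 -0.14333004  0.0994454 ] [ 3.14057367e+00 -2.31414741e-03  2.13952285e-01]
```

View pics/s13.png

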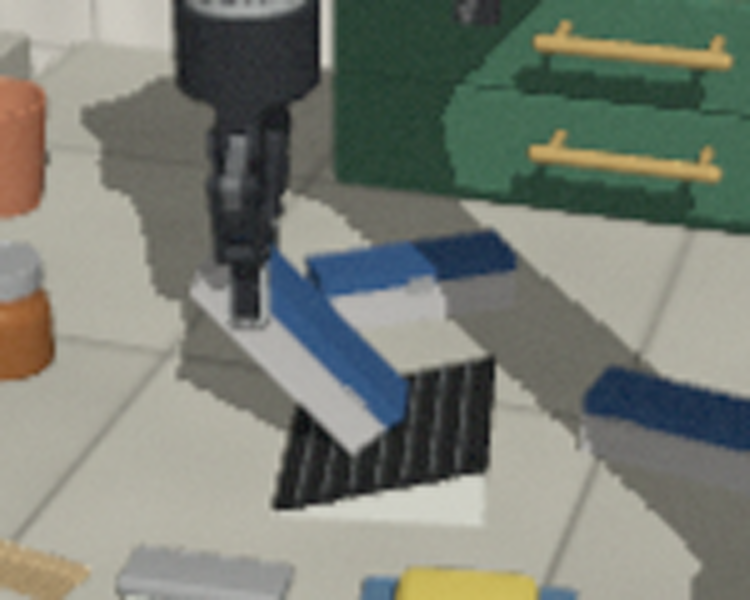

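Request:
move_arm(steps="-6 0 -3.5 0;-5 0 -3 0;-6 0 -2.2 0;-6 0 -2 0;0 0 0 0")

```text
clock: 12.82
ee_pos: [0.5346, -0.1484, 0.1089]
orientation: [3.141, 0.002, 0.213]
wrist_force: [1.3, -0.6, 2.7]
opening: 0.0381
```

```bash
python3 -c "
from h import *
snap('side','s14',(250,110,400,230),5)
s=bot.state();print(s['wrist_force'],s['ft_torque'],s['opening'],s['ee_pos'],s['orientation'])"
```

```text
[ 0.22109659 -0.1714879   5.55648304] [-0.14528168  0.19437612  0.03965261] 0.03791684381416506 [ 0.53473012 -0.14837106  0.10881321] [3.14118872e+00 2.07591737e-03 2.13458071e-01]
```

View pics/s14.png

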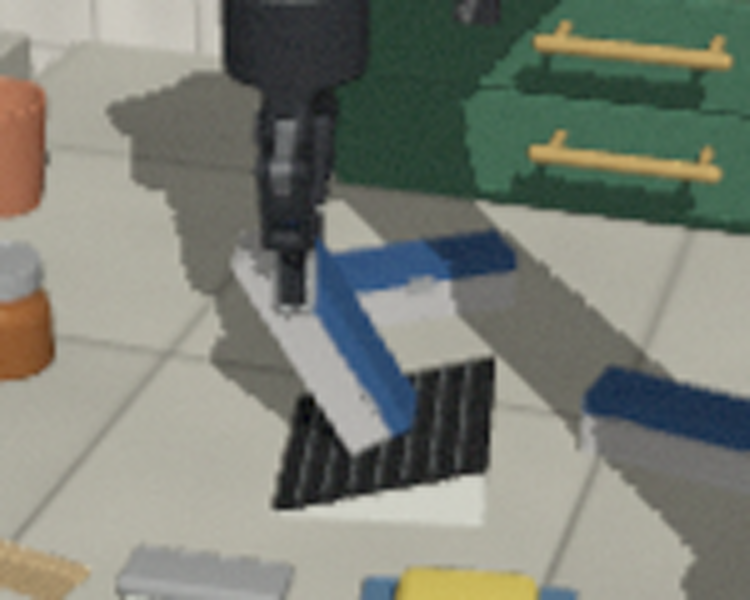

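Request:
move_arm(steps="-5 0 -1.7 0;-5 0 -1.2 0;-4 0 -1 0;-3 0 -0.5 0;0 0 0 0")

```text
clock: 13.28
ee_pos: [0.5184, -0.1514, 0.1129]
orientation: [-3.141, 0.001, 0.214]
wrist_force: [0.8, 0.2, -1.7]
opening: 0.0376
```

```bash
python3 -c "
from h import *
snap('side','s15',(250,110,400,230),5)
s=bot.state();print(s['wrist_force'],s['ft_torque'],s['opening'],s['ee_pos'],s['orientation'])"
```

```text
[ 0.41995827  0.63089372 -1.54412826] [ 0.06699386 -0.03362977  0.04995405] 0.037959933207932686 [ 0.51856576 -0.15137532  0.11291994] [-3.14092463e+00  1.40276217e-03  2.13971847e-01]
```

View pics/s15.png

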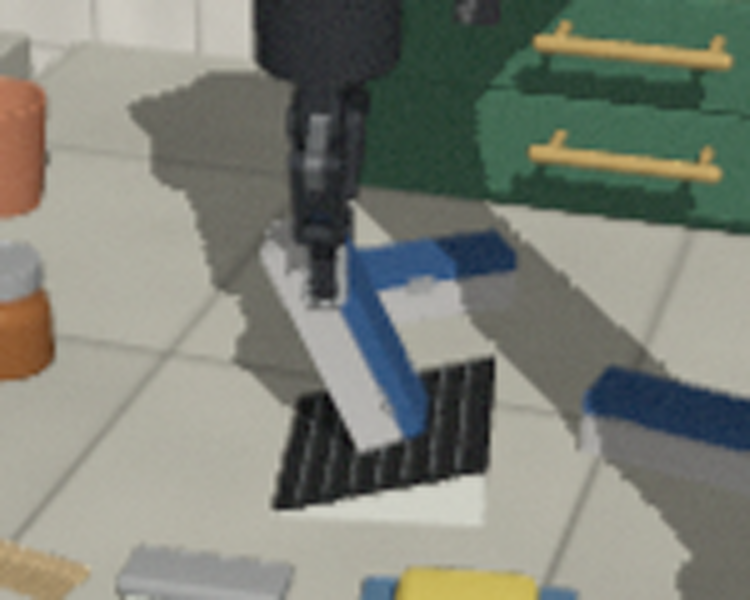

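Request:
move_arm(steps="-3 0 0.5 0;-3 0 0 0;-1 0 0.5 0;0 0 0 0")

```text
clock: 13.67
ee_pos: [0.5139, -0.1527, 0.1133]
orientation: [-3.141, -0.004, 0.215]
wrist_force: [3.4, 3.4, 6.1]
opening: 0.0375
```

```bash
python3 -c "
from h import *
snap('side','s16',(270,110,370,220),5)
snap('scene','p16',(230,120,350,240),5)
s=bot.state();print(s['wrist_force'],s['ft_torque'],s['opening'],s['ee_pos'],s['orientation'])"
```

```text
[2.92137279 3.58831101 6.31766216] [ 0.90456281 -0.6307049  -0.03459512] 0.0375796709926594 [ 0.51396863 -0.15267724  0.11335215] [-3.14144718 -0.00341972  0.21469643]
```

View pics/s16.png

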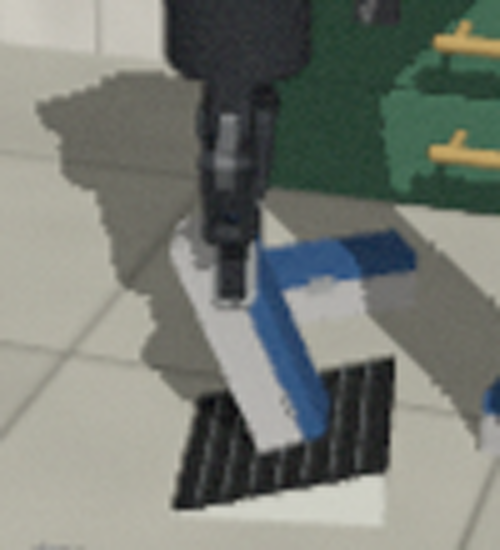

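View pics/p16.png

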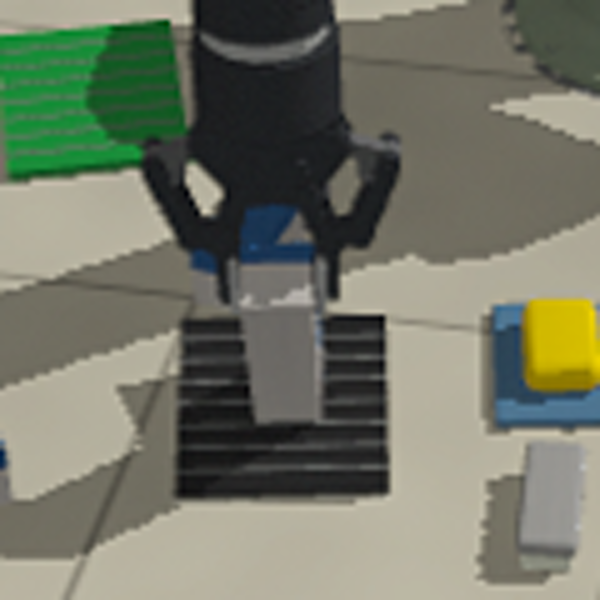

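```bash
cat > fit.py <<'E'
from h import *
np.set_printoptions(precision=4,suppress=True)
L=.065;h=.019
def go(f,obs,tcp,t0=1.2):
    x,c,r=fit(f,obs,.2147,tcp,t0,True)
    P=corner(c,.2147,x[2],-L,0,-h)
    ex=np.array([.977,.213,0]);t=np.radians(16)
    px=ex*np.cos(t)-np.array([0,0,np.sin(t)]);pz=ex*np.sin(t)+np.array([0,0,np.cos(t)]);ey=np.array([-.213,.977,0])
    F=lambda Q:[float(round(1e3*((Q-[.490,-.159,.024])@a),1)) for a in (px,ey,pz)]
    print("tilt",np.degrees(x[2]),"cen",F(c),"corner",F(P),"res",r)
E
python3 - <<'E'
from fit import *
go("s16.npz",[((-L,h,-h),(322,200.4)),((-L,h,h),(331.4,198)),((L,h,-h),(304.6,159.5)),((L,-h,-h),(308,152)),((-L,-h,h),(335.6,191.3))],[.514,-.1527,.1133])
E
```

```text
tilt 72.7921070801527 cen [-5.1, 17.2, 73.0] corner [12.5, 17.2, 7.7] res [-1.585   0.3106  2.3341 -0.18    0.8396 -0.4722 -0.7291  0.8367 -0.9278
 -0.4985]
```

```bash
sed -i 's/,t0,True)/,t0,False)/' fit.py; python3 - <<'E'
from fit import *
go("s16.npz",[((-L,h,-h),(322,200.4)),((-L,h,h),(331.4,198)),((L,h,-h),(304.6,159.5)),((L,-h,-h),(308,152)),((-L,-h,h),(335.6,191.3))],[.514,-.1527,.1133])
# expected foot line direction: side proj of pad-aligned tin
for tt in (70,74,78):
    t=np.radians(tt);c=np.array([.490,-.159,.024])+.065*np.array([.977*.2756,.213*.2756,.961])
    a=proj("s16.npz",corner(c,.2147,t,-L,h,-h));b=proj("s16.npz",corner(c,.2147,t,-L,h,h));d=proj("s16.npz",corner(c,.2147,t,L,h,-h))
    print(tt,(b-a),(d-a))
E
```

```text
tilt 72.68869557576534 cen [-1.1, 1.0, 65.1] corner [16.4, 1.0, -0.4] res [-1.5565 -0.0512  2.1359 -0.5178  1.045  -0.1124 -0.5606  1.2903 -1.1355
 -0.7144]
70 [12.8917 -3.3999] [-16.9029 -40.3475]
74 [13.1554 -2.6014] [-13.764  -41.1681]
78 [13.3597 -1.7935] [-10.553  -41.7917]
```

Request:
move_arm(steps="-2 0 0 0;-2 0 0 0;0 0 0 0")

```text
clock: 14.02
ee_pos: [0.5101, -0.1536, 0.1135]
orientation: [3.142, -0.004, 0.215]
wrist_force: [2.7, 2.7, 8.0]
opening: 0.0379
```

```bash
python3 -c "
from h import *
snap('side','s17',(270,110,370,220),5)
s=bot.state();print(s['wrist_force'],s['ft_torque'],s['opening'],s['ee_pos'],s['orientation'])"
```

```text
[2.35462192 2.57683181 8.43807393] [ 0.89290843 -0.52221968 -0.04064526] 0.037615557378549325 [ 0.5100905  -0.15354414  0.11355336] [ 3.14158725 -0.0036153   0.21470724]
```

View pics/s17.png

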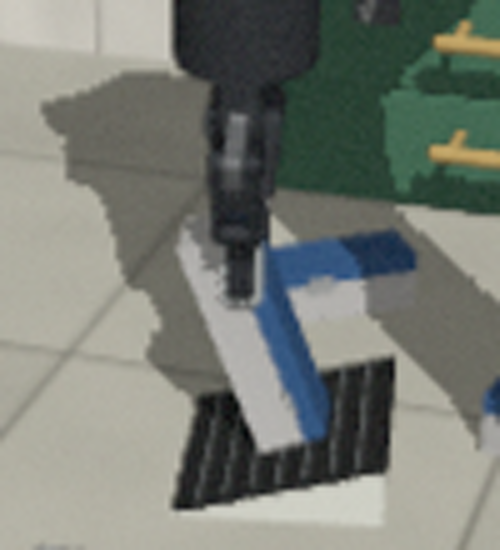

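Request:
move_arm(steps="-2 0 -0.2 0;-2 0 -0.3 0;0 0 0 0")

```text
clock: 14.32
ee_pos: [0.5056, -0.1545, 0.1137]
orientation: [-3.142, -0.003, 0.215]
wrist_force: [1.5, 2.2, 6.2]
opening: 0.0378
```

```bash
python3 -c "
from h import *
snap('side','s18',(270,110,370,220),5)
snap('wrist','w18')
s=bot.state();print(s['wrist_force'],s['ft_torque'],s['opening'],s['ee_pos'],s['orientation'])"
```

```text
[1.18669136 2.98052871 7.4258998 ] [ 0.82223772 -0.44737078 -0.02169758] 0.037803338768679036 [ 0.50565654 -0.15445831  0.11372924] [-3.14158731e+00 -2.35381855e-03  2.14647408e-01]
```

View pics/s18.png

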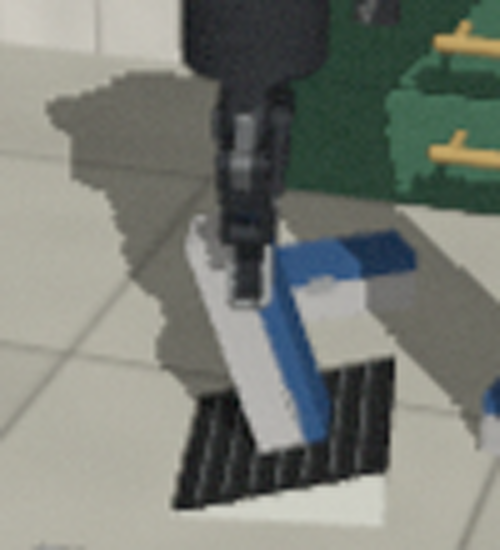

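View pics/w18.png

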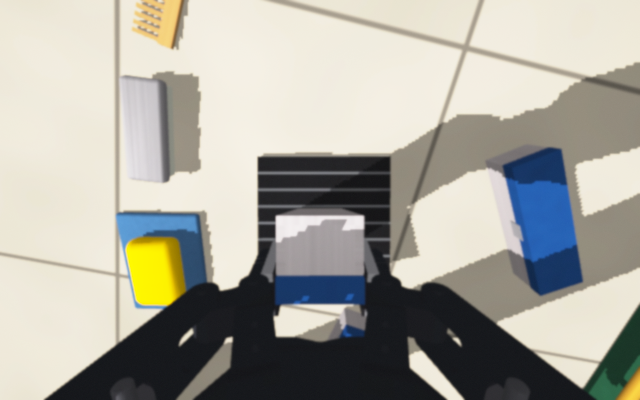

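Request:
move_arm(steps="0 0 -0.4 0;0 0 -0.4 0;0 0 0 0")

```text
clock: 14.67
ee_pos: [0.5051, -0.1546, 0.1138]
orientation: [-3.141, -0.001, 0.214]
wrist_force: [1.7, 2.2, 4.9]
opening: 0.0377
```

Request:
move_arm(steps="0 0 0 0;0 0 0 0;0 0 0 0;0 0 0 0;0 0 0 0", jaw=0.05)

```text
clock: 15.08
ee_pos: [0.5044, -0.1548, 0.1131]
orientation: [-3.141, 0.001, 0.214]
wrist_force: [-0.2, -0.0, 0.4]
opening: 0.0406
```

```bash
python3 -c "
from h import *
snap('side','s19',(270,110,370,220),5)
snap('scene','p19',(230,120,350,240),5)
s=bot.state();print(s['wrist_force'],s['ft_torque'],s['opening'],s['ee_pos'],s['orientation'])"
```

```text
[ 0.36636199 -0.06924962  0.75638518] [-0.01777305 -0.00830389  0.00318739] 0.04036507543962657 [ 0.5046446  -0.15478439  0.11330099] [-3.14154425e+00  5.66119149e-04  2.14161293e-01]
```

View pics/s19.png

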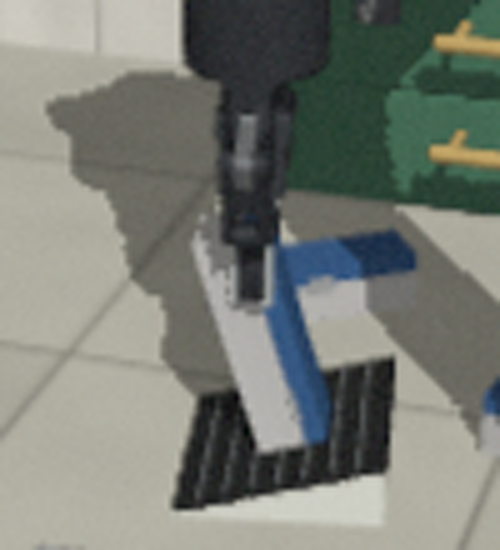

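View pics/p19.png

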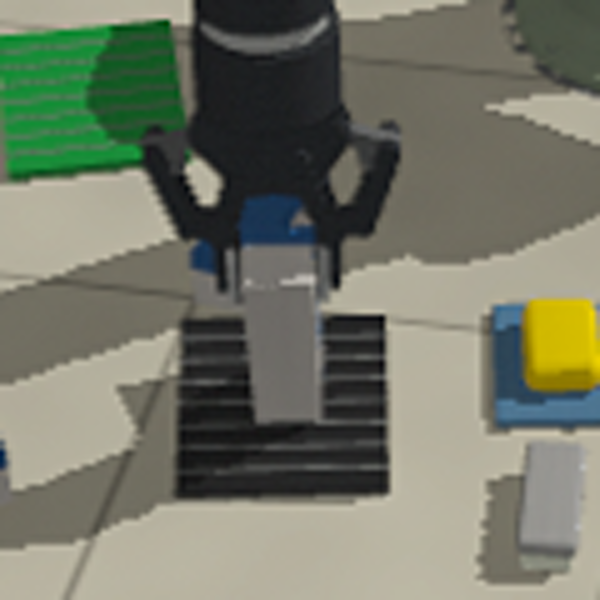

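Request:
move_arm(steps="0 0 0 0;0 0 0 0;0 0 0 0;0 0 0 0", jaw=-0.6)

```text
clock: 15.52
ee_pos: [0.5049, -0.1547, 0.1135]
orientation: [3.142, 0.0, 0.214]
wrist_force: [0.5, 1.0, -0.3]
opening: 0.0681
```

Request:
move_arm(steps="0 0 -8 0;0 0 -15 0;0 0 -20 0;0 0 -20 0;0 0 -20 0")

```text
clock: 15.93
ee_pos: [0.5048, -0.1546, 0.1979]
orientation: [3.142, 0.0, 0.214]
wrist_force: [0.0, -0.0, -0.0]
opening: 0.0686
```

Request:
move_arm(steps="0 0 -15 0;0 0 -10 0;0 0 0 0;0 0 0 0;0 0 0 0")

```text
clock: 16.35
ee_pos: [0.5043, -0.1544, 0.2206]
orientation: [-3.141, 0.001, 0.214]
wrist_force: [-0.4, 0.3, 0.0]
opening: 0.0685
```

```bash
python3 -c "
from h import *
snap('side','s20',(270,110,370,220),5)
snap('scene','p20')
s=bot.state();print(s['wrist_force'],s['opening'],s['ee_pos'],s['clock'])"
```

```text
[-0.41459094 -0.68683859  0.34850931] 0.06877368405489015 [ 0.50416777 -0.15439233  0.22029551] 16.45
```

View pics/s20.png

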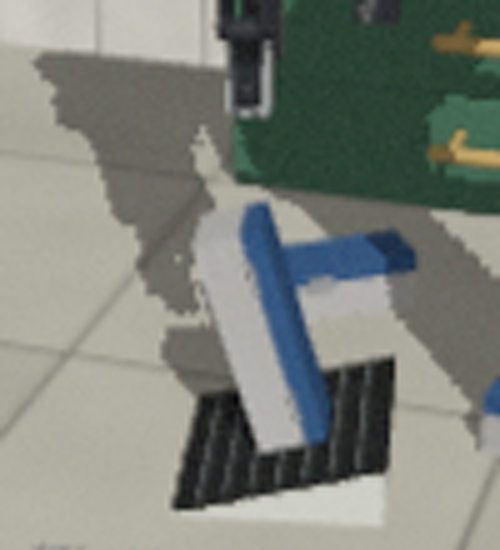

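View pics/p20.png

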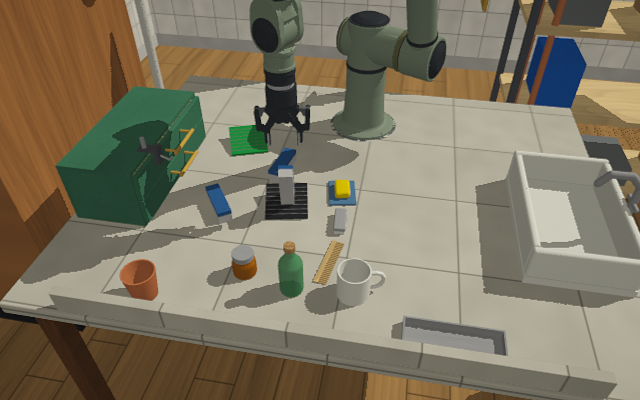

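```bash
python3 - <<'E'
from fit import *
q=lambda u,v:(270+u/5-.4,110+v/5-.4)
x=[((-L,h,-h),q(262,453)),((-L,h,h),q(307,442)),((L,h,-h),q(197,248)),((L,h,h),q(249,237)),((L,-h,h),q(264,203)),((-L,-h,h),q(328,408))]
go("s20.npz",x,[.5044,-.1545,.11])
import cv2
a=cv2.imread("pics/s20.png");b=None
snap('side','s21',(270,110,370,220),5);b=cv2.imread("pics/s21.png")
print(cv2.absdiff(a,b)[200:].mean())
E
```

```text
tilt 74.62141825312601 cen [-2.9, 1.3, 63.8] corner [16.8, 1.3, -1.0] res [-1.6429  0.4179  2.5715  0.1418 -1.8655  0.1141  1.6148 -0.6507 -0.032
  0.0881 -0.7015  0.0313]
1.4017561904761904
```

The tin stands at 74.6° (the pad normal is 74°). Its centre is at about (-3, 1, 64) mm in the pad frame and it is still. I'm handing the job in.

```bash
python3 -c "
from rig import bot
print(bot.close_job())"
```

```text
the job is handed in; nothing more can be done
None
```

The tin is standing on its heavy end on the black sloping pad, released, and I handed the job in at about 16.5 s of the 64 s allowed.

**Finding the heavy end:** I took the leftmost of the three blue-lidded tins and lifted it at mid-length with 3–5 N. It did not visibly dip, and when I eased the jaws it dropped about 15 mm, flat onto the sill. I judged the heavy end from the wrist moment instead. The moment read about -0.08 N m in every reading, which matches a 3 N weight 30 mm towards the robot side.

**Standing it up:** I gripped the tin near the other (light) end. The robot-side end dipped to about 36°, then friction stopped it short of hanging upright. I set the dipped heavy-end edge on the pad and swung the fingers over it until the foot lay flat. Then I opened the jaws and rose clear.

**Last checks:**
- **Tilt:** the long axis is about 0.6° (0.01 rad) off the pad's normal.
- **Position:** its centre is about (-3, 1, 64) mm in the pad frame. The image fit had residuals of 1–2.5 pixels, so this is good to a few millimetres.
- **At rest:** two pictures in a row after release showed no visible movement, and the wrist force was near zero.
- **Bystanders:** they look unmoved in the final scene picture. I compared them by eye and did not measure them.

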